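Open the handbell case with its lid lifter

TASK

Push the red-handled safety bolt sideways, fully out from under the lever of the handbell case, then press the blue pad on the lever's long end down with the fingertips until the lever meets its rubber stop, so that its short end lifts the heavy lid; finish while still holding the pad down and the lid up. Do not touch the lid itself, do not lift the lever out of its cradle, and leave the bells and everything else on the table undisturbed.

Things in the scene. Friction and masses are not known exactly. Their poses are not given: they have to be found in the camera images.
- case: Fixed wooden handbell case with lid lifter. Origin on the table under the lever's pivot; own +x runs from the lever's long end (near the robot) to the case box, +y to the side of the bolt handle, z up; turned up to 0.3 rad about z. In this frame the box spans x 125 to 280 mm, 260 mm wide, 85 mm high; a 6 mm foot plate lies under the lever
- pivot (a point): Fixed point on the case, 80 mm above the table: the middle of the lever's pin when it lies properly in its cradle. The cradle is two steel cheeks at y = +-30 mm of the case, x -20 to 20, 100 mm high
- down_stop (a point): Centre of the top of the black rubber stop that ends the lever's travel, 24 mm above the table, 160 mm to the case's -x of the pivot; 30 x 36 mm
- bolt_guide (a point): Centre of the top of the grey guide block the bolt slides in, 100 mm above the table; 42 mm along the case's x, 45 mm along y; 80 mm to -x and 62 mm to +y of the pivot
- lever: Loose aluminium lever, bar 290 x 36 x 14 mm, 0.38 kg, its 12 mm cross pin lying in the open cradle. Origin: middle of the pin. At rest its axes are parallel to the case's and the bar slopes 20 degrees: long end (200 mm, to -x) up, short end (90 mm, to +x) under the lid's lip. To the stop it turns about 36 degrees. Pressing the pad takes about 2 to 5 N; it springs back up if let go
- lever_pad (a point): Centre of the upper face of the blue pad (46 x 50 mm, 5 mm thick) on the lever's long end: at rest about 156 mm above the table and 174 mm to -x of the pivot in the case's frame; pressed to the stop about 41 mm above the table and 186 mm to -x of the pivot
- bolt (a joint): Travel of the steel safety bolt, m: 0 = fully in under the lever, 0.060 = fully out at its stop; it slides to the case's +y, friction about 2.5 N, stays where it is left, starts between 0 and 0.012. Beyond 0.050 it is clear of the lever; while in, it blocks the lever after a few degrees, and pressing on would pry the pin from its cradle
- bolt_handle (a point): Centre of the face of the upright red handle that looks to the lever (case's -y), 140 mm above the table, 80 mm to -x of the pivot, 118 mm to +y of it with the bolt in. The handle is 36 mm along the case's x, 12 mm thick, and stands from 78 to 158 mm above the table. Between it and the lever, 95 mm are free above the guide
- flap: Heavy lid of the case (about 1.7 kg, 168 x 262 mm, 20 mm thick, wood with a steel plate), shut: origin at its front edge, 105 mm to the case's +x of the pivot and 90 mm high. Its hinge is 170 mm farther on at the far side; its z axis is vertical when shut and tilts to about 0.285 rad when the lever is on its stop. A yellow lip on its front edge rests over the lever's short end
- bell_white: Bystander: brass handbell with white loop handle, standing mouth down, 68 mm wide, 141 mm high; origin under its centre
- bell_black: Bystander: brass handbell with black loop handle, standing mouth down, 58 mm wide, 132 mm high; origin under its centre
- tin: Bystander: blue polish tin, 72 mm across, 34 mm high; origin under its centre
- marker: Bystander: orange marker pen standing on end, 19 mm thick, 112 mm high; origin under its centre
- pencil: Bystander: yellow pencil lying down, 170 x 7 x 7 mm; origin under its centre
- eraser: Bystander: white eraser, 45 x 22 x 13 mm; origin under its centre
- mallet: Bystander: bell mallet lying down, 237 mm long, grey head 32 mm high; origin under its middle

How it is judged:
By the outcome, as a careful person would: the job done as asked, in the order asked, and still so for the second after the job is handed in, while the arm keeps its last pose, push and grip.
It also fails if it takes over 38 s, if anything falls off the work surface, if the arm or the gripper's body presses on something with over 40 N, if the wrist force passes 120 N, or if a joint passes its speed limit or range.

ROBOT

A 6-joint arm with a two-finger parallel gripper is mounted at the origin on the work surface. World frame = base frame: x ahead of the robot, y to its left, z up, the work surface at z = 0. Lengths are in mm, angles in rad, forces in N, time in s.
With the tool pointing down it reaches from about 350 to 875 mm from the base axis. Payload 4.2 kg.
Tool frame: the origin (TCP) lies midway between the tips of the shut fingers; the grasp point (between the pads) lies 19 mm behind it (arm.grasp_offset is the distance from the TCP to the grasp point, in mm); z points along the fingers, y is the direction in which the jaws open and shut (so a half turn about z gives the same grasp; the last joint's range is limited). The gripper opens to 85 mm and grips with 20 to 120 N. Pads are 22 mm wide; open, the fingers measure 114 mm over their backs; the gripper's body (76 mm by 85 mm) begins 54 mm behind the grasp point. The pads swing forward as they close: fully open they stand 13 mm farther back than shut.
Start: joints at [-0.999, 0.385, 0.008, 0, -1.194, -0.259], TCP at [192.343, -594.646, 231.312] pointing down, gripper open.
Joint ranges: [-3.14, 3.14], [-1.21, 2.06], [-1.07, 1.41], [-3.16, 2.05], [-2.99, -0.16], [-3.1, 3.1]. Speed limits (rad/s): [2.79, 2.79, 3.14, 3.14, 3.14, 3.14].

INTERFACE

Orientations are given as a unit quaternion [x, y, z, w].
In Python, from bench import arm gives the robot as it stands.
- The arm moves only by the tool move_arm, never from a script. Its argument "moves" is a list of rows, each an object with "gripper": the gripper's target within -1 to 1 (fully open at 1, half-way at 0, shut at -1); "xyz": the shift along the tool's x, y, z in cm, a list of three; "angular": the turn, a rotation vector about the tool's x, y, z in rad, a list of three. In form: [{"gripper": gripper, "xyz": [dx, dy, dz], "angular": [wx, wy, wz]}, ...]. A call has 1 to 10 rows; each row is the pose to reach, as a shift and turn from the pose commanded when the call began, along the tool's axes at that moment; what a row does not reach only later rows make up. A row lasts 1/8 s, in which the tool goes at most 62.5 mm and 10.7 degrees, less where a joint would pass 70% of its speed; a pose out of reach is approached as far as the arm can. A call with a gripper value outside its range is refused whole. The fingers move at their own pace and stop on an object; the grip force is fixed at half the most. Time passes only in rows, so rows that repeat a pose let the fingers close. It gives the time, the measured TCP pose, the force and the opening at its end, in the units of the state.
- arm.read_state(): the state, without advancing time (a new reading comes with each control period).
- arm.get_image(name): name is "scene" or "side" or "wrist"; returns (picture, depth): 384x512x3 uint8, blue, green, red; 384x512 float32, mm along the optical axis (not along the pixel's ray), 0 where there is no reading.
- arm.get_calibration(name): a dict with "camera_matrix" (3x3 intrinsics, pixels), "R" (3x3) and "t" (3): a world point X has camera coordinates R X + t. Camera axes: x right, y down, z forward; pixel columns grow to the right and rows downward; lengths in mm; the calibration is good to about 2 mm. A picture is of the moment at which its call begins: read the wrist's pose just before it. get_calibration takes no time and is no camera call; for the wrist camera it gives the pose at the moment of the call.
- arm.job_done(): hands the job in, once; it reports no verdict.
The state is a dict: "clock": time; "joints": joint angles; "joint_vel": joint speeds; "joint_efforts": joint torques, N m; "position": TCP position; "ee_rot": TCP orientation; "contact_force": force on the tool from outside, world axes, zero at the start; "wrist_torque": the same for the moment, N m; "gripper_width": finger opening in mm.
Only numpy, scipy, OpenCV 4.12 (cv2) and the standard library are available. Lean on these libraries where they do the work, as an engineer would, in place of code of your own. Each camera call takes 0.05 s, during which the arm holds its last target. There are 200 camera calls.

## Working session

There is one attempt and no reset: what is moved stays moved. The work goes in short steps, Python scripts to look and compute and a tool call to move; the robot and the scene stay as the last step left them, time stands still between calls to the robot, and variables do not carry over. Pictures are saved under pics/ and viewed, about 8 in all and at most 12, crops included, and the job is handed in when it is done.

Besides the shell and the picture viewer there is one more tool, called after "Request:" by a JSON object that holds its "api" and its "payload". move_arm: Moves the arm, as the interface text tells. Its arguments: {"type":"object","properties":{"moves":{"type":"array","items":{"type":"object","properties":{"gripper":{"type":"number"},"xyz":{"type":"array","items":{"type":"number"}},"angular":{"type":"array","items":{"type":"number"}}}}}},"required":["moves"]}

```bash
ls; mkdir -p pics
cat > h.py <<'E'
import numpy as np, cv2
from bench import arm
def pts(depth,cal):
    K=np.array(cal["camera_matrix"]);R=np.array(cal["R"]);t=np.array(cal["t"])
    v,u=np.mgrid[:depth.shape[0],:depth.shape[1]]
    c=np.stack([(u-K[0,2])/K[0,0]*depth,(v-K[1,2])/K[1,1]*depth,depth],-1)
    return (c-t.ravel())@R
def look(n):
    cal=arm.get_calibration(n);p,d=arm.get_image(n)
    P=pts(d,cal);P[d==0]=np.nan
    return p,P
E
python3 - <<'E'
from h import *
for n in("scene","side"):
    p,P=look(n);cv2.imwrite(f"pics/{n}0.png",p);np.save(f"{n}0.npy",P)
    h=cv2.cvtColor(p,cv2.COLOR_BGR2HSV)
    H,S,V=[h[...,i].astype(int) for i in range(3)]
    for nm,m in dict(red=((H<6)|(H>174))&(S>150)&(V>60),blue=(H>95)&(H<130)&(S>120)&(V>60),yellow=(H>20)&(H<35)&(S>130)).items():
        k,l,s,c=cv2.connectedComponentsWithStats(m.astype(np.uint8))
        for i in range(1,k):
            if s[i,4]>40:
                q=P[l==i];q=q[~np.isnan(q[:,0])]
                print(n,nm,s[i],np.median(q,0).round(),np.percentile(q,2,axis=0).round(),np.percentile(q,98,axis=0).round())
E
```

```text
pics
scene red [245 182   9  21 147] [628.  14. 124.] [578. -32.  18.] [643.  19. 159.]
scene blue [  16   11   77   78 3587] [  373. -1577.    -2.] [  180. -1597.  -179.] [  555. -1560.   133.]
scene blue [  46   76   92   55 2688] [  376. -1401.  -279.] [  158. -1576.  -294.] [  567. -1239.  -264.]
scene blue [235 147  19  15 163] [ 508. -114.  151.] [ 344. -257.   -5.] [533. -86. 165.]
scene blue [279 190  20  21 350] [496.  93.  30.] [428.  42.  -3.] [524. 125.  40.]
scene yellow [181 127  29  22 114] [ 436. -454.    3.] [ 352. -471.   -7.] [ 515. -446.   12.]
side red [248 170  12  26 243] [620.  13. 129.] [605.   7.  86.] [639.  17. 159.]
side blue [296 154  18   9 105] [ 509. -110.  156.] [ 488. -136.  149.] [530. -86. 164.]
side blue [278 225  26  26 522] [480.  99.  34.] [452.  58.   4.] [516. 122.  36.]
side yellow [330 149  40   9 110] [ 421. -458.    5.] [ 352. -472.   -1.] [ 497. -452.   10.]
side yellow [221 158  18  11  82] [ 772. -137.   70.] [ 760. -177.   67.] [ 792. -112.   73.]
```

Run:
```python
import cv2,numpy as np
a=cv2.imread("pics/scene0.png")[90:290,130:380];b=cv2.imread("pics/side0.png")[90:290,150:400]
cv2.imwrite("pics/c0.png",np.hstack([cv2.resize(x,(400,320),interpolation=3) for x in(a,b)]))
```

```text
(no output)
```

View pics/c0.png

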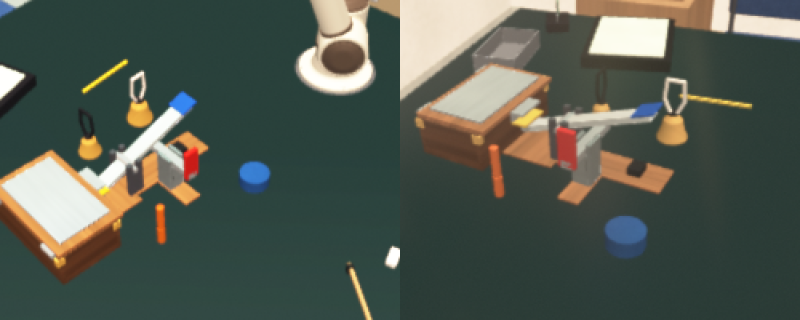

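The crop shows the pad, handle, guide, and lip. The white bell stands close to the -y side of the pad, and the tin is on the +y side. Next I get the yaw from the lid and lever points.

Run:
```python
import numpy as np,cv2
for n in("scene","side"):
    P=np.load(n+"0.npy").reshape(-1,3);P=P[~np.isnan(P[:,0])]
    q=P[(P[:,2]>95)&(P[:,2]<125)&(P[:,0]>740)&(P[:,0]<1050)&(abs(P[:,1])<400)]
    print(n,"lid",len(q),np.median(q[:,2]),cv2.minAreaRect(q[:,:2].astype(np.float32)))
    im=cv2.imread(f"pics/{n}0.png");h=cv2.cvtColor(im,cv2.COLOR_BGR2HSV).reshape(-1,3).astype(int)
    A=np.load(n+"0.npy").reshape(-1,3)
    for nm,x0,x1,y0,y1,z0,z1 in (("guide",590,680,-90,20,92,104),("whitebell",400,560,-260,-140,20,150),("blackbell",560,720,-300,-150,20,150),("marker",650,850,0,120,20,120),("high",450,800,-300,150,110,200)):
        q=A[(A[:,0]>x0)&(A[:,0]<x1)&(A[:,1]>y0)&(A[:,1]<y1)&(A[:,2]>z0)&(A[:,2]<z1)]
        if len(q)>3: print(nm,len(q),np.median(q,0).round(),np.percentile(q,5,axis=0).round(),np.percentile(q,95,axis=0).round())
    # silver lever top: low saturation
    m=(h[:,1]<60)&(h[:,2]>120)&(A[:,0]>520)&(A[:,0]<690)&(A[:,1]>-170)&(A[:,1]<-60)&(A[:,2]>85)&(A[:,2]<160)
    q=A[m]
    if len(q)>10:
        print("lever",len(q),cv2.fitLine(q.astype(np.float32),cv2.DIST_HUBER,0,.01,.01).ravel())
```

```text
scene lid 2716 102.15385296438372 ((853.9639892578125, -125.2327880859375), (319.4049072265625, 247.9016876220703), 82.44628143310547)
guide 136 [620. -46.  96.] [597. -82.  93.] [640.  16. 102.]
whitebell 55 [ 499. -254.   37.] [ 482. -259.   22.] [ 515. -245.   56.]
blackbell 231 [ 669. -265.   75.] [ 657. -296.   24.] [ 701. -153.  126.]
marker 101 [761.  43.  69.] [752.  34.  26.] [767.  48. 110.]
high 557 [ 566. -110.  133.] [ 493. -272.  112.] [662.  17. 159.]
lever 529 [ 9.4150221e-01 -1.2682378e-01 -3.1223261e-01  6.1242780e+02
 -1.1509973e+02  1.1099500e+02]
side lid 1918 104.72173433043372 ((849.87548828125, -128.62399291992188), (319.2695007324219, 250.36380004882812), 81.90538787841797)
guide 184 [612. -52.  96.] [593. -82.  93.] [632.  13. 102.]
whitebell 95 [ 493. -254.   34.] [ 476. -259.   21.] [ 509. -248.   49.]
blackbell 219 [ 663. -265.   82.] [ 650. -298.   38.] [ 697. -155.  130.]
marker 161 [752.  42.  70.] [747.  34.  24.] [761.  46. 111.]
high 680 [ 578. -101.  135.] [ 491. -273.  112.] [659.  15. 160.]
lever 510 [ 9.36807930e-01 -1.49593964e-01 -3.16247642e-01  5.95665466e+02
 -1.08380524e+02  1.14998604e+02]
```

```bash
cat >> h.py <<'E'
from scipy.spatial.transform import Rotation as Ro
PIV=np.array([681,-134.5,0.]);YAW=-0.135
def case(x,y,z): return PIV+Ro.from_rotvec([0,0,YAW]).apply([x,y,0])+[0,0,z]
def tool(target):
    s=arm.read_state();R=Ro.from_quat(s["ee_rot"])
    return (R.inv().apply(np.array(target)-s["position"])/10).round(2)
def st():
    s=arm.read_state();R=Ro.from_quat(s["ee_rot"]).as_matrix()
    print(s["clock"],"pos",np.round(s["position"],1),"F",np.round(s["contact_force"],1),"w",s["gripper_width"])
    print("tool axes",R.round(3).tolist(),"case xy",Ro.from_rotvec([0,0,-YAW]).apply(np.array(s["position"])-PIV).round(1), "tool-x heading",np.arctan2(R[1,0],R[0,0]).round(3))
E
python3 - <<'E'
from h import *
st();print(case(-80,70,280),tool(case(-80,70,280)),tool(case(-110,40,260)))
E
```

```text
0.1 pos [ 192.2 -594.2  230.3] F [ 0.1  0.2 -0.4] w 85.3742091418292
tool axes [[-0.952, -0.308, -0.001], [-0.308, 0.952, 0.002], [0.0, 0.002, -1.0]] case xy [-422.5 -521.3  230.3] tool-x heading -2.829
[611.14921527 -54.36968194 280.        ] [-56.47  38.49  -4.9 ] [-52.47  37.08  -2.9 ]
```

Request:
{"api": "move_arm", "payload": {"moves": [{"gripper": -1,"xyz": [-6,4,-5],"angular": [0,0,0.1]},{"gripper": -1,"xyz": [-12,8,-5],"angular": [0,0,0.2]},{"gripper": -1,"xyz": [-17.5,12,-5],"angular": [0,0,0.3]},{"gripper": -1,"xyz": [-23,16,-5],"angular": [0,0,0.4]},{"gripper": -1,"xyz": [-28,19,-5],"angular": [0,0,0.448]},{"gripper": -1,"xyz": [-33,22.5,-5],"angular": [0,0,0.448]},{"gripper": -1,"xyz": [-38,26,-5],"angular": [0,0,0.448]},{"gripper": -1,"xyz": [-43,29.3,-5],"angular": [0,0,0.448]},{"gripper": -1,"xyz": [-48,32.7,-5],"angular": [0,0,0.448]},{"gripper": -1,"xyz": [-52,35.4,-5],"angular": [0,0,0.448]}]}}

```text
clock: 1.35
position: [569.0, -108.6, 281.1]
ee_rot: [0.067, 0.998, 0.0, -0.0]
contact_force: [1.0, -0.5, 0.2]
gripper_width: -0.1
```

Run:
```python
from h import *
st()
p,P=look("wrist");cv2.imwrite("pics/w1.png",p);np.save("w1.npy",P)
h=cv2.cvtColor(p,cv2.COLOR_BGR2HSV);H,S,V=[h[...,i].astype(int) for i in range(3)]
for nm,m in dict(red=((H<6)|(H>174))&(S>150)&(V>60),blue=(H>95)&(H<130)&(S>120)&(V>60)).items():
    k,l,s,c=cv2.connectedComponentsWithStats(m.astype(np.uint8))
    for i in range(1,k):
        if s[i,4]>80:
            q=P[l==i];q=q[~np.isnan(q[:,0])]
            if len(q):
                c=Ro.from_rotvec([0,0,-YAW]).apply(q-PIV)
                print(nm,s[i],"case",np.median(c,0).round(),np.percentile(c,2,axis=0).round(),np.percentile(c,98,axis=0).round())
```

```text
1.35 pos [ 569.  -108.6  281.1] F [ 1.  -0.5  0.2] w -0.12766336553273294
tool axes [[-0.991, 0.135, -0.001], [0.135, 0.991, 0.0], [0.001, -0.0, -1.0]] case xy [-114.4   10.6  281.1] tool-x heading 3.007
red [ 355  191   43   58 1543] case [-77. 129. 140.] [-94. 127.  -0.] [ 11. 222. 160.]
blue [ 368   40   74   68 3917] case [-221.  192.   35.] [-254.  158.    0.] [-187.  249.   37.]
blue [ 203   94   64   54 2990] case [-171.   -1.  156.] [-189.  -25.  148.] [-150.   23.  163.]
```

View pics/w1.png

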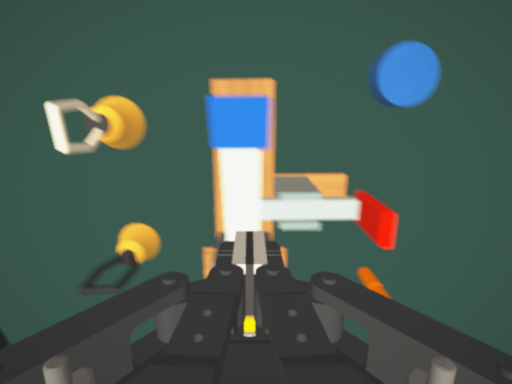

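The wrist view confirms the frame: pad at about (240,120), red handle at (375,220). Its inner face is at case y≈128, so the bolt starts at about 10 mm. The gap between them is free, so I lower into it.

Request:
{"api": "move_arm", "payload": {"moves": [{"gripper": -1,"xyz": [-2,4,0],"angular": [0,0,0]},{"gripper": -1,"xyz": [-3.6,7.4,3],"angular": [0,0,0]},{"gripper": -1,"xyz": [-3.6,7.4,8],"angular": [0,0,0]},{"gripper": -1,"xyz": [-3.6,7.4,12],"angular": [0,0,0]},{"gripper": -1,"xyz": [-3.6,7.4,15.6],"angular": [0,0,0]},{"gripper": -1,"xyz": [-3.6,7.4,15.6],"angular": [0,0,0]}]}}

```text
clock: 2.15
position: [611.5, -42.3, 121.8]
ee_rot: [0.068, 0.998, -0.001, -0.004]
contact_force: [-0.3, -1.0, 0.4]
gripper_width: 0.0
```

```bash
python3 -c "
from h import *
st()"
```

```text
2.15 pos [611.5 -42.3 121.8] F [-0.3 -1.   0.4] w 0.034943559263699374
tool axes [[-0.991, 0.135, -0.008], [0.135, 0.991, -0.001], [0.008, -0.002, -1.0]] case xy [-81.3  82.  121.8] tool-x heading 3.006
```

Request:
{"api": "move_arm", "payload": {"moves": [{"gripper": -1,"xyz": [0,1.5,0],"angular": [0,0,0]},{"gripper": -1,"xyz": [0,2.5,0],"angular": [0,0,0]},{"gripper": -1,"xyz": [0,3.2,0],"angular": [0,0,0]},{"gripper": -1,"xyz": [0,3.9,0],"angular": [0,0,0]},{"gripper": -1,"xyz": [0,4.6,0],"angular": [0,0,0]},{"gripper": -1,"xyz": [0,5.3,0],"angular": [0,0,0]},{"gripper": -1,"xyz": [0,6,0],"angular": [0,0,0]},{"gripper": -1,"xyz": [0,6.6,0],"angular": [0,0,0]},{"gripper": -1,"xyz": [0,7.2,0],"angular": [0,0,0]},{"gripper": -1,"xyz": [0,7.2,0],"angular": [0,0,0]}]}}

```text
clock: 3.4
position: [623.4, 30.3, 124.8]
ee_rot: [0.067, 0.998, 0.0, -0.0]
contact_force: [-0.4, 0.2, 0.7]
gripper_width: -0.2
```

```bash
cat >> h.py <<'E'
def red(n):
    p,P=look(n);h=cv2.cvtColor(p,cv2.COLOR_BGR2HSV);H,S,V=[h[...,i].astype(int) for i in range(3)]
    m=((H<6)|(H>174))&(S>150)&(V>60)
    q=Ro.from_rotvec([0,0,-YAW]).apply((P-PIV)[m]);q=q[(q[:,2]>80)&(q[:,2]<165)]
    print(n,len(q),np.median(q,0).round(1),np.percentile(q,[3,97],axis=0).round().tolist());return p
E
python3 -c "
from h import *
st();red('side');red('wrist')"
```

```text
3.4 pos [623.4  30.3 124.8] F [-0.4  0.2  0.7] w -0.18055613532465337
tool axes [[-0.991, 0.134, -0.0], [0.134, 0.991, 0.001], [0.001, 0.001, -1.0]] case xy [-79.2 155.5 124.8] tool-x heading 3.007
side 281 [-79.4 181.  124.9] [[-95.0, 176.0, 84.0], [-62.0, 183.0, 159.0]]
wrist 2448 [-93.1 174.1 148.8] [[-95.0, 170.0, 90.0], [-81.0, 180.0, 159.0]]
```

Request:
{"api": "move_arm", "payload": {"moves": [{"gripper": -1,"xyz": [0,0.3,0],"angular": [0,0,0]},{"gripper": -1,"xyz": [0,0.5,0],"angular": [0,0,0]},{"gripper": -1,"xyz": [0,0.7,0],"angular": [0,0,0]},{"gripper": -1,"xyz": [0,0.7,0],"angular": [0,0,0]}]}}

```text
clock: 4.0
position: [624.1, 36.3, 124.9]
ee_rot: [0.068, 0.998, -0.0, -0.001]
contact_force: [-0.6, -1.9, -1.1]
gripper_width: 0.4
```

```bash
python3 -c "
from h import *
st();red('side')"
```

```text
4.0 pos [624.1  36.3 124.9] F [-0.6 -1.9 -1.1] w 0.4103700802710288
tool axes [[-0.991, 0.135, -0.001], [0.135, 0.991, -0.0], [0.001, -0.0, -1.0]] case xy [-79.3 161.6 124.9] tool-x heading 3.006
side 284 [-79.6 186.7 124.6] [[-95.0, 181.0, 83.0], [-62.0, 189.0, 158.0]]
```

Request:
{"api": "move_arm", "payload": {"moves": [{"gripper": -1,"xyz": [0,0.2,0],"angular": [0,0,0]},{"gripper": -1,"xyz": [0,0.3,0],"angular": [0,0,0]},{"gripper": -1,"xyz": [0,0.3,0],"angular": [0,0,0]}]}}

```text
clock: 4.42
position: [624.5, 38.5, 125.1]
ee_rot: [0.068, 0.998, -0.001, -0.001]
contact_force: [-0.8, -4.7, -3.0]
gripper_width: -0.1
```

```bash
python3 -c "
from h import *
st();red('side')"
```

```text
4.425 pos [624.5  38.5 125.1] F [-0.8 -4.7 -3. ] w -0.07806785102131597
tool axes [[-0.991, 0.135, -0.001], [0.135, 0.991, -0.001], [0.001, -0.001, -1.0]] case xy [-79.3 163.8 125.1] tool-x heading 3.006
side 289 [-79.7 188.9 124. ] [[-95.0, 183.0, 84.0], [-62.0, 191.0, 158.0]]
```

The bolt is at about 59 mm and clear of the lever. I back off, raise, and move over the pad.

Request:
{"api": "move_arm", "payload": {"moves": [{"gripper": -1,"xyz": [0,-2,0],"angular": [0,0,0]},{"gripper": -1,"xyz": [0,-4.5,-2],"angular": [0,0,0]},{"gripper": -1,"xyz": [0,-5,-7],"angular": [0,0,0]},{"gripper": -1,"xyz": [2,-7,-10],"angular": [0,0,0]},{"gripper": -1,"xyz": [5,-11,-10],"angular": [0,0,0]},{"gripper": -1,"xyz": [9,-15,-10],"angular": [0,0,0]},{"gripper": -1,"xyz": [9.3,-16.4,-8],"angular": [0,0,0]},{"gripper": -1,"xyz": [9.3,-16.4,-5.5],"angular": [0,0,0]},{"gripper": -1,"xyz": [9.3,-16.4,-5],"angular": [0,0,0]},{"gripper": -1,"xyz": [9.3,-16.4,-5],"angular": [0,0,0]}]}}

```text
clock: 5.72
position: [511.4, -110.8, 176.0]
ee_rot: [0.067, 0.998, 0.0, 0.001]
contact_force: [-0.5, -0.7, -0.1]
gripper_width: -0.5
```

Run:
```python
from h import *
st();p=red('side')
a=cv2.resize(p[90:290,150:400],(750,600),interpolation=3);cv2.imwrite("pics/s2.png",a)
```

```text
5.725 pos [ 511.4 -110.8  176. ] F [-0.5 -0.7 -0.1] w -0.5433999736580236
tool axes [[-0.991, 0.135, 0.002], [0.135, 0.991, -0.0], [-0.002, 0.0, -1.0]] case xy [-171.2    0.7  176. ] tool-x heading 3.007
side 291 [-80.1 188.9 125.1] [[-95.0, 182.0, 83.0], [-62.0, 191.0, 158.0]]
```

View pics/s2.png

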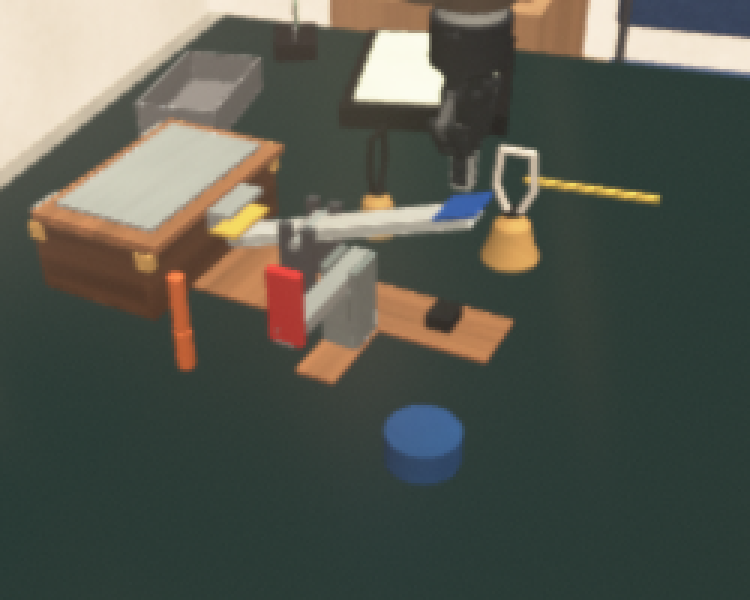

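The side view shows the bolt out: the red handle at (285,305) stands away from the guide at (350,300). The fingertips are over the pad at (465,190). I press the first half and check the force.

Request:
{"api": "move_arm", "payload": {"moves": [{"gripper": -1,"xyz": [0,0,1],"angular": [0,0,0]},{"gripper": -1,"xyz": [0.1,0,1.8],"angular": [0,0,0]},{"gripper": -1,"xyz": [0.4,0,2.6],"angular": [0,0,0]},{"gripper": -1,"xyz": [0.6,0,3.3],"angular": [0,0,0]},{"gripper": -1,"xyz": [0.8,0,4],"angular": [0,0,0]},{"gripper": -1,"xyz": [0.8,0,4],"angular": [0,0,0]}]}}

```text
clock: 6.52
position: [502.4, -109.6, 134.7]
ee_rot: [0.068, 0.998, -0.0, -0.001]
contact_force: [0.0, -0.1, 3.1]
gripper_width: -0.0
```

Run:
```python
from h import *
st();p=red('side')
a=cv2.resize(p[110:230,190:350],(800,600),interpolation=3);cv2.imwrite("pics/s3.png",a)
```

```text
6.525 pos [ 502.4 -109.6  134.7] F [ 0.  -0.1  3.1] w -0.04006419751510373
tool axes [[-0.991, 0.135, -0.001], [0.135, 0.991, -0.0], [0.001, -0.0, -1.0]] case xy [-180.3    0.6  134.7] tool-x heading 3.006
side 293 [-79.9 188.9 124.7] [[-95.0, 182.0, 84.0], [-62.0, 191.0, 159.0]]
```

View pics/s3.png

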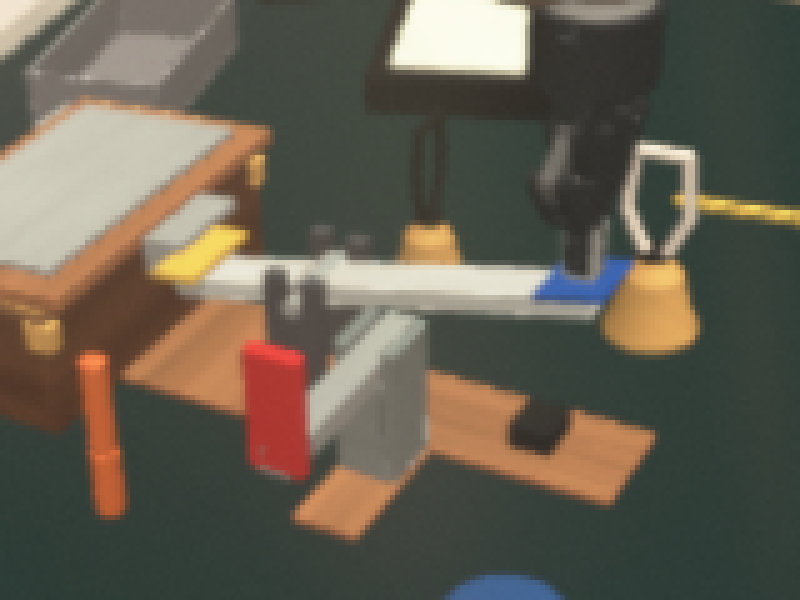

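The pin is in its cradle, the force is 3 N, and the lid is beginning to lift. Continue.

Request:
{"api": "move_arm", "payload": {"moves": [{"gripper": -1,"xyz": [0.3,0,0.8],"angular": [0,0,0]},{"gripper": -1,"xyz": [0.5,0,1.7],"angular": [0,0,0]},{"gripper": -1,"xyz": [0.6,0,2.6],"angular": [0,0,0]},{"gripper": -1,"xyz": [0.7,0,3.5],"angular": [0,0,0]},{"gripper": -1,"xyz": [0.8,0,4.4],"angular": [0,0,0]},{"gripper": -1,"xyz": [0.8,0,5.3],"angular": [0,0,0]},{"gripper": -1,"xyz": [0.7,0,6.2],"angular": [0,0,0]},{"gripper": -1,"xyz": [0.7,0,7],"angular": [0,0,0]},{"gripper": -1,"xyz": [0.6,0,7.7],"angular": [0,0,0]},{"gripper": -1,"xyz": [0.6,0,7.7],"angular": [0,0,0]}]}}

```text
clock: 7.82
position: [496.3, -108.8, 57.5]
ee_rot: [0.068, 0.998, -0.0, -0.001]
contact_force: [-1.4, -0.7, 0.4]
gripper_width: 0.4
```

```bash
python3 -c "
from h import *
st()"
```

```text
7.825 pos [ 496.3 -108.8   57.5] F [-1.4 -0.7  0.4] w 0.3818781053056579
tool axes [[-0.991, 0.135, -0.002], [0.135, 0.991, -0.0], [0.002, -0.0, -1.0]] case xy [-186.4    0.6   57.5] tool-x heading 3.006
```

Run:
```python
from h import *
p=red('side');st()
a=cv2.resize(p[110:230,190:350],(800,600),interpolation=3);cv2.imwrite("pics/s4.png",a)
```

```text
side 294 [-79.8 188.9 125.4] [[-95.0, 182.0, 84.0], [-62.0, 191.0, 158.0]]
7.875 pos [ 496.6 -108.8   57.8] F [-0.2  0.5  0.8] w -0.16815274035176672
tool axes [[-0.991, 0.135, -0.001], [0.135, 0.991, -0.0], [0.001, -0.0, -1.0]] case xy [-186.1    0.6   57.8] tool-x heading 3.006
```

View pics/s4.png

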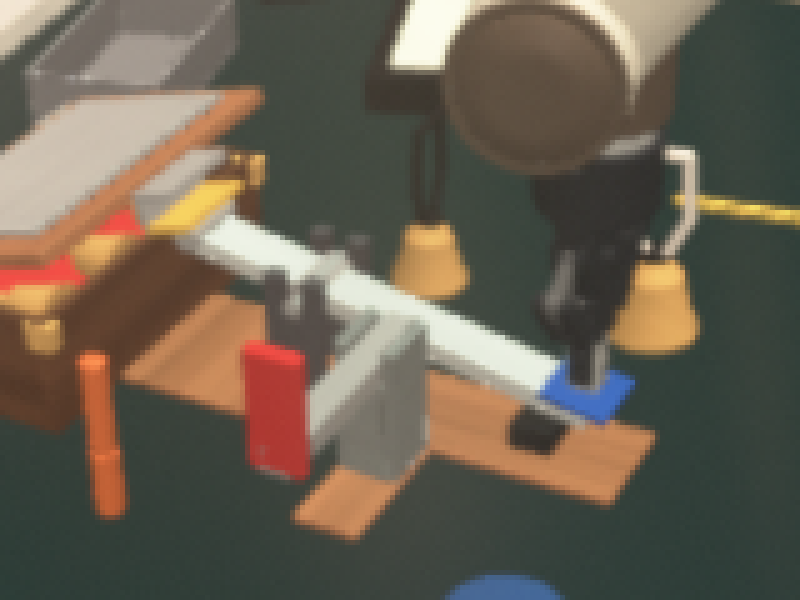

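The lid is up and the lever is just above the black stop at (540,430), with the tips on the pad at (590,380). I creep down to the stop.

Request:
{"api": "move_arm", "payload": {"moves": [{"gripper": -1,"xyz": [-0.1,0,0.5],"angular": [0,0,0]},{"gripper": -1,"xyz": [-0.1,0,0.9],"angular": [0,0,0]},{"gripper": -1,"xyz": [-0.1,0,1.2],"angular": [0,0,0]},{"gripper": -1,"xyz": [-0.1,0,1.4],"angular": [0,0,0]},{"gripper": -1,"xyz": [-0.1,0,1.4],"angular": [0,0,0]}]}}

```text
clock: 8.5
position: [498.8, -108.9, 44.5]
ee_rot: [0.067, 0.998, 0.0, 0.001]
contact_force: [0.7, -0.5, 0.9]
gripper_width: -0.1
```

```bash
python3 -c "
from h import *
st()"
```

```text
8.5 pos [ 498.8 -108.9   44.5] F [ 0.7 -0.5  0.9] w -0.09899775272162055
tool axes [[-0.991, 0.135, 0.002], [0.135, 0.991, -0.0], [-0.002, 0.0, -1.0]] case xy [-183.9    0.8   44.5] tool-x heading 3.007
```

Request:
{"api": "move_arm", "payload": {"moves": [{"gripper": -1,"xyz": [0,0,0.1],"angular": [0,0,0]},{"gripper": -1,"xyz": [0,0,0.2],"angular": [0,0,0]},{"gripper": -1,"xyz": [0,0,0.3],"angular": [0,0,0]},{"gripper": -1,"xyz": [0,0,0.3],"angular": [0,0,0]}]}}

```text
clock: 9.0
position: [498.5, -108.9, 41.9]
ee_rot: [0.067, 0.998, -0.0, 0.001]
contact_force: [1.3, 0.0, 6.0]
gripper_width: 0.1
```

Request:
{"api": "move_arm", "payload": {"moves": [{"gripper": -1,"xyz": [0,0,0.1],"angular": [0,0,0]},{"gripper": -1,"xyz": [0,0,0.2],"angular": [0,0,0]},{"gripper": -1,"xyz": [0,0,0.2],"angular": [0,0,0]}]}}

```text
clock: 9.38
position: [498.7, -109.0, 41.4]
ee_rot: [0.067, 0.998, -0.0, 0.001]
contact_force: [-2.7, 1.1, 15.8]
gripper_width: -0.1
```

Run:
```python
from h import *
st();p=red('side');st()
P=look("scene")[1]
q=Ro.from_rotvec([0,0,-YAW]).apply((P-PIV).reshape(-1,3))
q=q[(q[:,0]>130)&(q[:,0]<250)&(abs(q[:,1])<90)&(q[:,2]>95)&(q[:,2]<200)]
print("lid tilt",np.arctan(-np.polyfit(q[:,0],q[:,2],1)[0]))
a=cv2.resize(p[110:230,190:350],(800,600),interpolation=3);cv2.imwrite("pics/s5.png",a)
```

```text
9.375 pos [ 498.7 -109.    41.4] F [-2.7  1.1 15.8] w -0.09632375724148792
tool axes [[-0.991, 0.134, 0.002], [0.134, 0.991, -0.0], [-0.002, -0.0, -1.0]] case xy [-184.1    0.7   41.4] tool-x heading 3.008
side 294 [-79.7 188.9 124.6] [[-95.0, 182.0, 84.0], [-61.0, 191.0, 158.0]]
9.425 pos [ 498.6 -109.    41.4] F [-3.2  1.1 16.8] w 0.1379320198415135
tool axes [[-0.991, 0.134, 0.002], [0.134, 0.991, -0.0], [-0.002, -0.0, -1.0]] case xy [-184.1    0.8   41.4] tool-x heading 3.008
lid tilt 0.2588030150837858
```

View pics/s5.png

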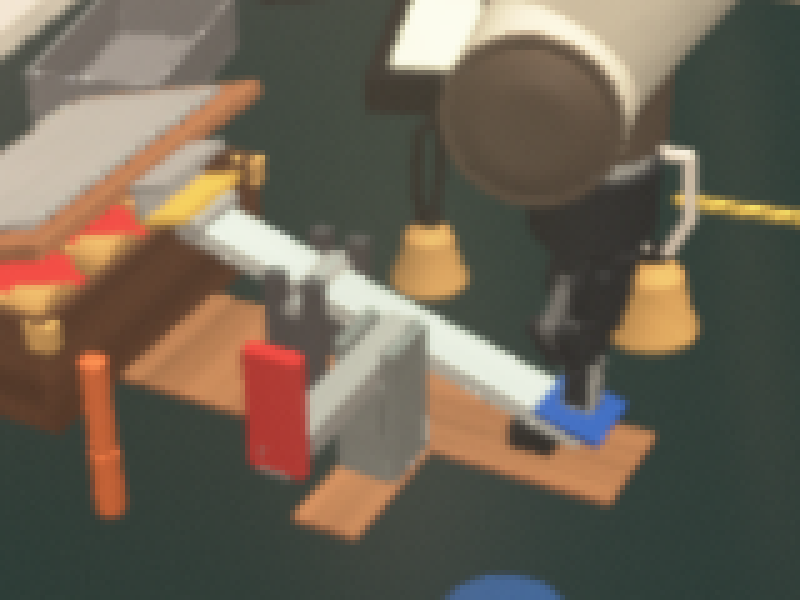

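```bash
python3 -c "
from h import *
st();arm.job_done();st()"
```

```text
9.475 pos [ 498.7 -109.    41.4] F [-2.6  1.  15.7] w -0.302073707388081
tool axes [[-0.991, 0.134, 0.002], [0.134, 0.991, -0.0], [-0.002, -0.0, -1.0]] case xy [-184.1    0.8   41.4] tool-x heading 3.007
the job is handed in; nothing more can be done
the job is handed in; nothing more can be done
```

I pushed the safety bolt out to about 59 mm, then pressed the pad down onto the rubber stop. I handed in at 9.5 s with the fingertips still holding the pad down and the lid up.

**Last checks:**
- **Stop:** the fingertips ended 41.4 mm above the table. The upward force on the tool was steady at about 16 N and had risen steeply over the last few mm, so the lever is on its stop.
- **Pin and bystanders:** the final side view shows the pin in its cradle and the handle still out. The two bells, marker, and pencil look unmoved; only the top of the tin was in that crop, and the eraser and mallet were not in it.
- **Lid tilt:** a rough depth fit gave 0.26 rad against the nominal 0.285 rad. I put the gap down to the coarse fit and did not measure again.
- **Pressing force:** readings part-way down (z 58 to 44) were only 0.4 to 0.9 N, below the stated 2 to 5 N. The pictures showed the fingertips on the pad.

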